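# Function check of a bench station's twist-release stop button

### The arm

A 7-joint arm with a two-finger parallel gripper is mounted at the origin on the work surface. World frame = base frame: x ahead of the robot, y to its left, z up, the work surface at z = 0. Lengths are in m, angles in rad, forces in N, time in s.
With the tool pointing down it reaches from about 0.4 to 0.925 m from the base axis. Payload 4.1 kg.
Tool frame: the origin (TCP) lies at the very end of the fingers, on their centre line; the grasp point (between the pads) lies 19 mm behind it; z points along the fingers, y is the direction in which the jaws open and shut (so a half turn about z gives the same grasp; the last joint's range is limited). The gripper opens to 85 mm and grips with 20 to 120 N. Pads are 22 mm wide; open, the fingers measure 114 mm over their backs; the gripper's body (76 mm by 85 mm) begins 54 mm behind the grasp point. The pads swing forward as they close: fully open they stand 13 mm farther back than shut.
Start: joints at [1.229, 0.398, 0.045, 1.537, -0.019, 1.207, -0.051], TCP at [0.156, -0.631, 0.231] pointing down, gripper open.
Joint ranges: [-2.82, 2.82], [-0.49, 2.23], [-1.37, 1.46], [0, 2.46], [-1.36, 4.5], [0.23, 2], [-2.94, 2.94]. Speed limits (rad/s): [2.57, 2.57, 3.14, 3.14, 3.14, 3.14, 3.14].

### API

Orientations are given as a rotation vector (axis times angle).
In Python, from station import bot gives the robot as it stands. The module is installed in compiled form; this text tells all that it offers.
- The arm moves only by the tool arm_command, never from a script. Its argument "targets" is a list of rows, each a list of 7 numbers: the opening, from 0 (shut) to 1 (fully open), then the shift along the tool's x, y, z in m, then the turn, a rotation vector about the tool's x, y, z in degrees. A call has 1 to 5 rows; each row shifts and turns the commanded pose from where the row before left it, along the tool's axes as they then stand; what a row does not reach is not made up. A row lasts 1/12 s, in which the tool goes at most 41.7 mm and 7.16 degrees, less where a joint would pass 70% of its speed; a pose out of reach is approached as far as the arm can. A call is refused whole if a number of a shift passes 0.0417 or a number of a turn 7.16, either way. A call with a gripper value outside its range is refused whole. The fingers move at their own pace and stop on an object; the grip force is fixed at half the most. Time passes only in rows, so rows that do not move let the fingers close. It gives the time, the measured TCP pose, the force and the opening at its end, in the units of the state.
- bot.get_obs(): the state, without advancing time (a new reading comes with each control period).
- bot.grab_frame(name): name is "side" or "top"; returns the picture (384x512x3 uint8, red, green, blue); there is no depth.
- bot.calibration(name): a dict with "vertical_fov" (degrees; the focal length in pixels is half the picture's height over the tangent of half this angle, whatever the lens; pixels are square), "cx", "cy" (the principal point, pixels), "k1" (the pictures are not rectified: a ray, as slopes to the right and down, at radius r is drawn at 1 + k1 r^2 times it, then the intrinsics apply), "camera_from_world" (4x4, takes a point from world to camera coordinates). Camera axes: x right, y down, z forward; pixel columns grow to the right and rows downward; lengths in m; the calibration is good to about 2 mm. A picture is of the moment at which its call begins. calibration takes no time and is no camera call.
- bot.close_job(): hands the job in, once; it reports no verdict.
Trained networks look in the newest picture that a camera, given by its name, has taken for a name from the list of things; names that differ only in an ending like _2 or _b are one class to them, and where a whole thing is asked for, a point or a joint stands for the part that bears it (a point fixed in the world has none). Each returns a list of dicts, best first, with "confidence" (0 to 1); they miss things now and then, are a little off and sometimes report something else, mostly with a low value. They report only what shows in the picture. A call takes as long as a camera call. They do not tell look-alikes from the thing itself.
- bot.boxes_of(camera, label): "box" ([left, top, right, bottom] in pixels, round what is visible of it).
- bot.regions_of(camera, label): "region" (384x512 bool, what is visible of it) and "box" ([left, top, right, bottom] in pixels, round what is visible of it).
The state is a dict: "t": time; "joint_pos": joint angles; "dq": joint speeds; "effort": joint torques, N m; "tcp_pos": TCP position; "ee_rot": TCP orientation; "contact_force": force on the tool from outside, world axes, zero at the start; "torque": the same for the moment, N m; "width": finger opening in m.
Only numpy, scipy, OpenCV 4.12 (cv2) and the standard library are available. Lean on these libraries where they do the work, as an engineer would, in place of code of your own. Each camera call takes 0.05 s, during which the arm holds its last target. There are 200 camera calls.

### The job

Check the red mushroom stop button on the blue-and-white bench station: gently press it in with the fingertips until it latches, and take the fingers off so that it stays in by itself. Then push its tab sideways, clockwise seen from above, until the button pops back out, and let the tab spring back. Only touch and push, do not grip; leave the green button unpressed and the jar, the tube rack and the tip box where they stand.

Things in the scene. Friction and masses are not known exactly. Their poses are not given: they have to be found in the camera images.
- station: Fixed blue case with white deck, 220 (x) x 240 (y) x 90 mm high; origin: centre of its underside; x to its back, y left, z up. On the deck: red stop, axis at x -30, y +45 mm; green button at x -70, y -75 mm, 22 mm wide, top 18 mm above the deck, not to be pressed; black tube block, 23 mm high, x 45 to 95, y 17 to 103 mm; loose jar. Takes at most 35 N from the fingers.
- stop_top (a point): Centre of the red mushroom head's top, on its upright axis, 45 mm above the deck when out. Head 52 mm wide, 21 mm thick, slightly domed (3 mm within 38 mm). Below it a black collar, 42 mm wide, 14 mm high, on a yellow disc, 80 mm wide, 3 mm thick. It moves down with the button and its frame turns with it; untwisted, its axes are the station's.
- tab (a point): Middle of the red release tab: an upright fin on the head's rim, 8 mm thick, 28 to 42 mm above the deck (7 mm lower when latched), from 26 to 53 mm off the axis. This point: 43 mm off the axis, half-way up. Untwisted, the tab points to the station's front (-x); clockwise takes it towards the station's left (+y). Its frame turns with the head.
- stop_press (a joint): How far the stop button is pushed in, in m: 0 out, 0.010 hard stop. A spring pushes it out with 4 to 7 N; about 8 N press it in. Pressed past about 0.008 it clicks, and it then stays at about 0.007 by itself; pushed less far it springs back out.
- stop_twist (a joint): How far the head with its tab is twisted clockwise seen from above, in rad: 0 at rest, 1.0 hard stop. A light spring turns it back to 0 (1 to 2 N at the tab). Twisted past about 0.45 while latched, the button pops out.
- start (a joint): How far the green button is pressed, in m: 0 out, 0.005 fully in. Not to be pressed (under 3 N would do it).
- jar_mid (a point): Centre of a loose small sample jar with an orange cap, 36 mm across and 50 mm high, standing on the station's deck.
- rack: Loose red tube rack, 70 (x) x 150 (y) x 55 mm high, with a few capped tubes standing up to 68 mm; origin at the centre of its underside on the bench.
- tipbox: Loose blue tip box with a clear lid, 85 (x) x 120 (y) x 67 mm high; origin at the centre of its underside on the bench.
Things that resemble listed ones, but are neither listed nor needed, are in the scene too. Of the things shaped like the rack, the red one is meant.

How it is judged:
On the way, in this order (a step that is already met when the one before it is completed fails the run):
1. the stop button is in and stays in by itself, with no finger on the station (value of joint stop_press above 0.005 m and value of joint stop_twist below 0.2 rad and contact force between the fingers and station below 0.1 N), for 0.2 s.
2. the head is twisted clockwise by the fingers, beyond 0.3 rad (value of joint stop_twist above 0.3 rad and contact force between the fingers and station above 0.2 N).
At the end, for the whole second after the job is handed in: The stop button is fully out (within 1.5 mm) and its tab is back (within 0.15 rad) and at rest; the green button is out (within 1 mm); jar, rack and tip box are within 20 mm of where they stood, at rest and upright (value of joint stop_press below 0.0015 m and value of joint stop_twist below 0.15 rad and value of joint start below 0.001 m and distance of each of jar_mid, rack, tipbox from where it was at the start of the episode below 0.02 m and angle between each of jar_mid, rack, tipbox's own z axis and vertical below 0.1 rad and velocity of joint stop_press between -0.05 and 0.05 m/s and velocity of joint stop_twist between -0.05 and 0.05 rad/s and linear speed of each of rack, tipbox below 0.02 m/s); the robot touches nothing.
It fails at once if the green button is pressed (value of joint start above 0.002 m).
It fails at once if the jar, rack or tip box is lifted, carried, shoved or knocked over (moved more than 20 mm) (distance of any of jar_mid, rack, tipbox from where it was at the start of the episode above 0.02 m).
It fails at once if the station is struck or squeezed with more than 35 N (contact force between the fingers and station above 35 N).
It also fails if it takes over 38 s, if anything falls off the work surface, if the arm or the gripper's body presses on something with over 40 N, if the wrist force passes 120 N, or if a joint passes its speed limit or range.

## Working session

There is one attempt and no reset: what is moved stays moved. The work goes in short steps, Python scripts to look and compute and a tool call to move; the robot and the scene stay as the last step left them, time stands still between calls to the robot, and variables do not carry over. Pictures are saved under pics/ and viewed, about 8 in all and at most 12, crops included, and the job is handed in when it is done.

Besides the shell and the picture viewer there is one more tool, called after "Request:" as name(argument=value, ...), one argument or row to a line, values as JSON. arm_command: Moves the arm, as the interface text tells. Its arguments: {"type":"object","properties":{"targets":{"type":"array"}},"required":["targets"]}

```bash
mkdir -p pics; cat > h.py <<'E'
import numpy as np, cv2
from station import bot
def cam(n):
    c=bot.calibration(n); f=192/np.tan(np.radians(c["vertical_fov"])/2)
    return c,f,np.array(c["camera_from_world"])
def proj(n,P):
    c,f,T=cam(n); p=np.atleast_2d(P)@T[:3,:3].T+T[:3,3]; s=p[:,:2]/p[:,2:]
    s=s*(1+c["k1"]*(s**2).sum(1,keepdims=True)); return s*f+[c["cx"],c["cy"]]
def ray(n,uv):
    c,f,T=cam(n); d=(np.array(uv,float)-[c["cx"],c["cy"]])/f; s=d.copy()
    for _ in range(20): s=d/(1+c["k1"]*(s@s))
    R=T[:3,:3]; return -R.T@T[:3,3], R.T@np.array([s[0],s[1],1])
def onz(n,uv,z):
    o,d=ray(n,uv); return o+d*(z-o[2])/d[2]
def save(n,name,img=None):
    img=bot.grab_frame(n) if img is None else img
    cv2.imwrite(f"pics/{name}.png",img[:,:,::-1]); return img
E
python3 - <<'E'
from h import *
a=save("side","s0"); b=save("top","t0")
for n in("side","top"):
    print(n,np.round(cam(n)[2],3).tolist(),{k:v for k,v in bot.calibration(n).items() if k!="camera_from_world"})
    for l in("station","stop_top","tab","start","jar_mid","rack","tipbox"):
        print(l,[(np.round(d["box"]).tolist(),round(d["confidence"],2)) for d in bot.boxes_of(n,l)][:3])
o=bot.get_obs(); print({k:np.round(v,3).tolist() for k,v in o.items()})
E
```

```text
side [[0.995, -0.101, 0.019, -0.554], [-0.042, -0.567, -0.823, 0.145], [0.094, 0.817, -0.568, 0.726], [0.0, 0.0, 0.0, 1.0]] {'vertical_fov': 57.45917386847859, 'cx': 252.14501142343374, 'cy': 188.6125334896968, 'k1': -0.049299952834685704}
station [([151.0, 195.0, 317.0, 357.0], 0.89)]
stop_top [([172.0, 216.0, 220.0, 235.0], 0.94)]
tab [([174.0, 214.0, 218.0, 240.0], 0.78)]
start [([197.0, 282.0, 211.0, 298.0], 0.57)]
jar_mid [([266.0, 238.0, 294.0, 267.0], 0.73)]
rack [([217.0, 169.0, 283.0, 216.0], 0.98), ([142.0, 186.0, 191.0, 226.0], 0.64)]
tipbox [([214.0, 321.0, 302.0, 384.0], 0.58)]
top [[0.014, -1.0, 0.028, 0.008], [-0.987, -0.018, -0.158, 0.577], [0.158, -0.025, -0.987, 1.068], [0.0, 0.0, 0.0, 1.0]] {'vertical_fov': 50.40154675313268, 'cx': 265.1133271373045, 'cy': 185.41676605941146, 'k1': -0.025038521134535877}
station [([212.0, 239.0, 279.0, 287.0], 0.74), ([259.0, 162.0, 371.0, 265.0], 0.6)]
stop_top [([293.0, 221.0, 314.0, 251.0], 0.79)]
tab [([294.0, 218.0, 315.0, 252.0], 0.64)]
start [([348.0, 225.0, 354.0, 235.0], 0.59)]
jar_mid [([320.0, 172.0, 338.0, 187.0], 0.77)]
rack [([191.0, 160.0, 235.0, 223.0], 0.8)]
tipbox [([359.0, 184.0, 415.0, 229.0], 0.63), ([296.0, 218.0, 314.0, 248.0], 0.38)]
{'t': 0.8, 'joint_pos': [1.229, 0.398, 0.045, 1.537, -0.019, 1.207, -0.051], 'dq': [-0.0, -0.001, -0.001, 0.0, -0.001, -0.0, -0.0], 'effort': [-0.001, -47.495, 1.363, -25.45, 0.011, 0.001, -0.0], 'tcp_pos': [0.156, -0.631, 0.231], 'ee_rot': [3.118, 0.381, 0.0], 'contact_force': [-0.144, -0.433, -1.054], 'torque': [0.015, -0.013, -0.035], 'width': 0.085}
```

View pics/s0.png

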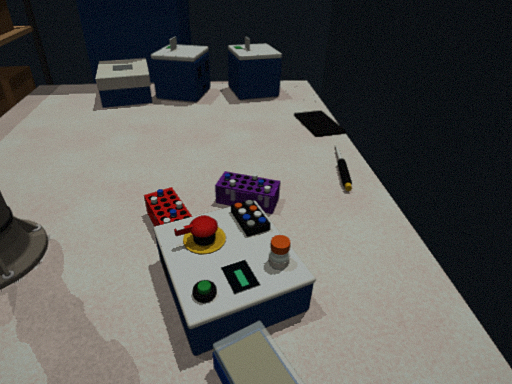

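View pics/t0.png

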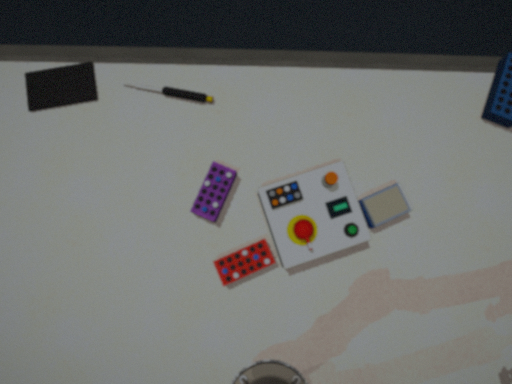

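```bash
python3 - <<'E'
from h import *
a=cv2.imread("pics/s0.png");b=cv2.imread("pics/t0.png")
A=cv2.resize(a[190:365,140:320],None,fx=3.2,fy=3.2,interpolation=cv2.INTER_CUBIC)
B=cv2.resize(b[155:290,180:380],None,fx=4,fy=4,interpolation=cv2.INTER_CUBIC)
cv2.imwrite("pics/sc.png",A);cv2.imwrite("pics/tc.png",B)
E
```

```text
(no output)
```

View pics/sc.png

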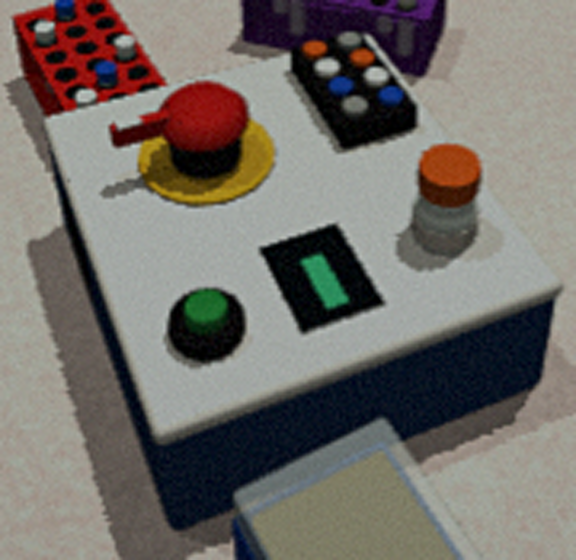

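View pics/tc.png

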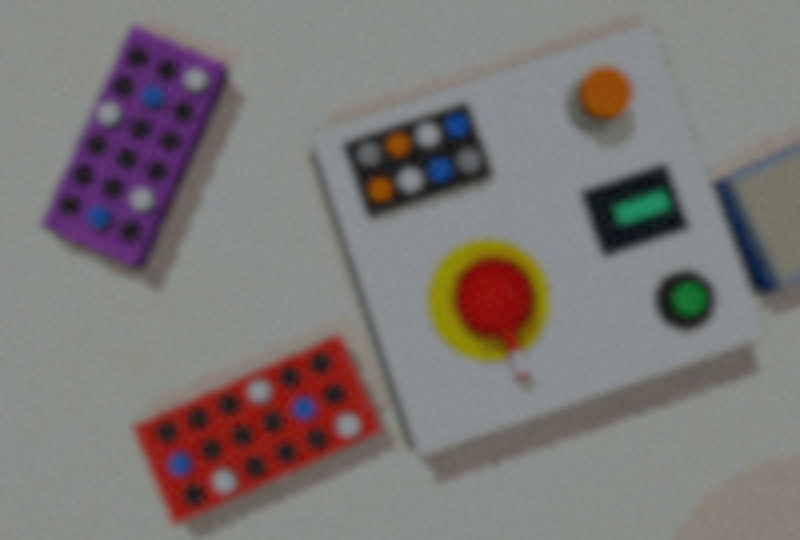

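The views show the station yawed about 20°, with the red stop at side (203,226) and top (303,229). Its tab points to the front, towards the robot. The red rack stands beyond the station's front-left corner, and the tip box is on its right. I'll fit the pose next.

```bash
cat >> h.py <<'E'
def W(p,P):
    x,y,a=p; c,s=np.cos(a),np.sin(a); P=np.atleast_2d(np.array(P,float))
    return P@np.array([[c,s,0],[-s,c,0],[0,0,1]])+[x,y,0]
E
python3 - <<'E'
from h import *
from scipy.optimize import least_squares
m=[[.11,.12,.09],[.11,-.12,.09],[-.11,-.12,.09],[-.11,.12,.09],[-.07,-.075,.108],[-.03,.045,.093],[-.03,.045,.127],[.07,.06,.113],[-.083,.045,.125]]
t=[(316,145),(648,27),(758,338),(412,450),(690,298),(489,300),(495,298),(419,160),None]
s=[(375,40),(560,290),(162,437),(48,118),(206,305),(207,158),None,None,(112,133)]
obs=[]
for i in range(9):
    if t[i]: obs.append(("top",i,(180-.4+t[i][0]/4,155-.4+t[i][1]/4)))
    if s[i]: obs.append(("side",i,(140-.35+s[i][0]/3.2,190-.35+s[i][1]/3.2)))
def res(p,fl=None):
    P=W(p[:3],m)
    return np.concatenate([proj(n,P[i])[0]-uv for n,i,uv in obs])
r=least_squares(res,[.6,-.1,.3],loss="soft_l1")
p=r.x; print(p,np.degrees(p[2]))
e=res(p).reshape(-1,2)
for o,q in zip(obs,e): print(o[0],o[1],np.round(q,1))
np.save("p.npy",p)
print("stop",W(p,[-.03,.045,.135]),"tab",W(p,[-.073,.045,.125]),"green",W(p,[-.07,-.075,.108]))
print("jar", onz("top",(180+605/4,155+93/4),.14), "rack tl..", onz("top",(180+258/4,155+430/4),.055),"rack near corner",onz("top",(180+340/4,155+338/4),.055),onz("top",(180+380/4,155+430/4),.055))
E
```

```text
[ 0.50058878 -0.10981497  0.32209506] 18.454687702010716
top 0 [-1.4 -4.5]
side 0 [-1.3 -1.7]
top 1 [ 1.6 -1.7]
side 1 [ 1.1 -0.7]
top 2 [ 2.  -0.1]
side 2 [-3.1 -0.2]
top 3 [0.6 0.7]
side 3 [-1.  -0.2]
top 4 [-0.7  0. ]
side 4 [-0.9  1.8]
top 5 [-0.5 -0.9]
side 5 [ 0.1 -0.5]
top 6 [-0.5 -1.1]
top 7 [ 0.  -1.9]
side 8 [0.  1.8]
stop [[ 0.4578866  -0.07662576  0.135     ]] tab [[ 0.4170979  -0.09023761  0.125     ]] green [[ 0.45793018 -0.20311686  0.108     ]]
jar [ 0.58299818 -0.1467102   0.14      ] rack tl.. [0.36929888 0.0685667  0.055     ] rack near corner [0.43006147 0.01555583 0.055     ] [ 0.37036784 -0.01161063  0.055     ]
```

```bash
cat >> h.py <<'E'
from scipy.spatial.transform import Rotation as R
p=np.load("p.npy")
def go(*targets):
    "targets: station-axis offset from stop axis (x,y), world z, tool-x heading rel. to station (deg)"
    o=bot.get_obs(); pos=np.array(o["tcp_pos"]); r=R.from_rotvec(o["ee_rot"])
    print("t",round(o["t"],2),"pos",pos.round(4),"stat",((pos-W(p,[-.03,.045,0])[0])@R.from_euler("z",p[2]).as_matrix()).round(4),"F",np.round(o["contact_force"],1),"w",round(o["width"],3))
    for x,y,z,h in targets:
        q=W(p,[-.03+x,.045+y,z])[0]; r2=R.from_euler("z",p[2]+np.radians(h))*R.from_rotvec([np.pi,0,0])
        print((x,y,z,h),"shift mm",(r.inv().apply(q-pos)*1000).round(1),"turn",np.degrees((r.inv()*r2).as_rotvec()).round(1)); pos,r=q,r2
E
python3 - <<'E'
from h import *
go((0,0,.2,0),(0,0,.14,0))
E
```

```text
t 0.8 pos [ 0.1563 -0.631   0.2314] stat [-0.4615 -0.4304  0.2314] F [-0.1 -0.4 -1.1] w 0.085
(0, 0, 0.2, 0) shift mm [ 426.  -465.5   31.3] turn [ 0.  -0.  -4.5]
(0, 0, 0.14, 0) shift mm [ 0. -0. 60.] turn [0. 0. 0.]
```

Request:
arm_command(
  targets=[
    [0,0.0237,-0.0259,0,0,0,0],
    [0,0.0237,-0.0259,0,0,0,0],
    [0,0.0237,-0.0259,0,0,0,0],
    [0,0.0237,-0.0259,0,0,0,0],
    [0,0.0237,-0.0259,0,0,0,0],
  ],
)

```text
t: 1.22
tcp_pos: [0.2408, -0.4753, 0.2314]
ee_rot: [3.118, 0.38, 0.0]
contact_force: [0.6, 0.2, 0.0]
width: 0.0252
```

Request:
arm_command(
  targets=[
    [0,0.0237,-0.0259,0,0,0,0],
    [0,0.0237,-0.0259,0,0,0,0],
    [0,0.0237,-0.0259,0,0,0,0],
    [0,0.0237,-0.0259,0,0,0,0],
    [0,0.0237,-0.0259,0,0,0,0],
  ],
)

```text
t: 1.63
tcp_pos: [0.3246, -0.321, 0.2316]
ee_rot: [3.118, 0.38, 0.001]
contact_force: [1.2, 0.0, 0.4]
width: -0.0
```

Request:
arm_command(
  targets=[
    [0,0.0237,-0.0259,0,0,0,0],
    [0,0.0237,-0.0259,0,0,0,0],
    [0,0.0237,-0.0259,0,0,0,0],
    [0,0.0237,-0.0259,0,0,0,0],
    [0,0.0237,-0.0259,0,0,0,0],
  ],
)

```text
t: 2.05
tcp_pos: [0.4085, -0.1668, 0.2317]
ee_rot: [3.118, 0.38, 0.001]
contact_force: [0.4, -0.9, -0.1]
width: 0.0003
```

```bash
python3 - <<'E'
from h import *
go((0,0,.2,0),(0,0,.14,0))
E
```

```text
t 2.05 pos [ 0.4085 -0.1668  0.2317] stat [-0.0754 -0.0699  0.2317] F [ 0.4 -0.9 -0.1] w 0.0
(0, 0, 0.2, 0) shift mm [ 69.6 -75.7  31.7] turn [ 0.1 -0.  -4.6]
(0, 0, 0.14, 0) shift mm [ 0. -0. 60.] turn [0. 0. 0.]
```

Request:
arm_command(
  targets=[
    [0,0.0235,-0.0257,0.01,0,0,0],
    [0,0.0235,-0.0257,0.01,0,0,0],
    [0,0.0235,-0.0257,0.01,0,0,-4.5],
    [0,0,0,0.02,0,0,0],
    [0,0,0,0,0,0,0],
  ],
)

```text
t: 2.47
tcp_pos: [0.4564, -0.0742, 0.1788]
ee_rot: [-3.098, -0.51, 0.007]
contact_force: [-0.9, -0.3, -1.9]
width: 0.0
```

```bash
python3 - <<'E'
from h import *
go((0,0,.14,0),(-.043,-.05,.16,0))
a=save("side","s1");b=save("top","t1")
A=cv2.resize(a[110:310,130:330],None,fx=2.5,fy=2.5,interpolation=cv2.INTER_CUBIC)
cv2.imwrite("pics/c1.png",A[:,:,::-1])
print(proj("side",W(p,[-.03,.045,.135])),proj("side",bot.get_obs()["tcp_pos"]))
E
```

```text
t 2.47 pos [ 0.4564 -0.0742  0.1788] stat [-0.0007  0.0028  0.1788] F [-0.9 -0.3 -1.9] w 0.0
(0, 0, 0.14, 0) shift mm [ 0.8  2.9 38.8] turn [-0.2  0.2  0.2]
(-0.043, -0.05, 0.16, 0) shift mm [-43.  50. -20.] turn [0. 0. 0.]
[[203.00818382 221.21656055]] [[200.95202717 200.87991757]]
```

View pics/c1.png

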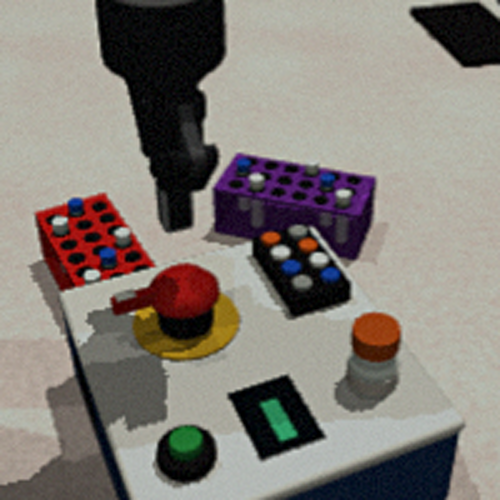

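The shut fingertips are straight above the red head: tip at side (201,201), head top at (203,221). I'll lower them, then press gently.

Request:
arm_command(
  targets=[
    [0,0,0.0025,0.016,0,0,0],
    [0,0,0,0.014,0,0,0],
    [0,0,0,0.004,0,0,0],
    [0,0,0,0,0,0,0],
  ],
)

```text
t: 2.9
tcp_pos: [0.4579, -0.0802, 0.1472]
ee_rot: [3.102, 0.499, -0.002]
contact_force: [0.7, -0.9, 0.6]
width: 0.0002
```

Request:
arm_command(
  targets=[
    [0,0,0,0.003,0,0,0],
    [0,0,0,0.002,0,0,0],
    [0,0,0,0.002,0,0,0],
    [0,0,0,0,0,0,0],
  ],
)

```text
t: 3.23
tcp_pos: [0.4587, -0.0791, 0.1405]
ee_rot: [3.101, 0.502, 0.0]
contact_force: [0.1, 0.2, -0.6]
width: 0.0004
```

Request:
arm_command(
  targets=[
    [0,0,0,0.003,0,0,0],
    [0,0,0,0.002,0,0,0],
    [0,0,0,0.0015,0,0,0],
    [0,0,0,0,0,0,0],
  ],
)

```text
t: 3.57
tcp_pos: [0.4589, -0.0789, 0.1339]
ee_rot: [3.101, 0.503, 0.0]
contact_force: [-1.0, -0.5, 3.6]
width: 0.0002
```

Request:
arm_command(
  targets=[
    [0,0,0,0.002,0,0,0],
    [0,0,0,0.002,0,0,0],
    [0,0,0,0,0,0,0],
  ],
)

```text
t: 3.82
tcp_pos: [0.4589, -0.079, 0.13]
ee_rot: [3.101, 0.503, 0.001]
contact_force: [-0.2, 1.0, 4.9]
width: -0.0
```

Contact came at about z = 0.135, as expected. I'll press on to about 9 mm.

Request:
arm_command(
  targets=[
    [0,0,0,0.002,0,0,0],
    [0,0,0,0.001,0,0,0],
    [0,0,0,0,0,0,0],
  ],
)

```text
t: 4.07
tcp_pos: [0.4588, -0.0789, 0.1269]
ee_rot: [3.101, 0.503, 0.001]
contact_force: [0.2, 0.9, 3.0]
width: -0.0004
```

Request:
arm_command(
  targets=[
    [0,0,0,0.001,0,0,0],
    [0,0,0,0.0005,0,0,0],
    [0,0,0,0,0,0,0],
  ],
)

```text
t: 4.32
tcp_pos: [0.4589, -0.079, 0.1256]
ee_rot: [3.101, 0.503, 0.001]
contact_force: [-0.9, -0.2, 6.9]
width: -0.0002
```

Request:
arm_command(
  targets=[
    [0,0,0,-0.01,0,0,0],
    [0,0,0,-0.025,0,0,0],
    [0,0,0,0,0,0,0],
    [0,0,0,0,0,0,0],
    [0,0,0,0,0,0,0],
  ],
)

```text
t: 4.73
tcp_pos: [0.4583, -0.079, 0.1601]
ee_rot: [3.101, 0.503, -0.001]
contact_force: [-0.1, 0.2, 1.0]
width: 0.0002
```

```bash
python3 - <<'E'
from h import *
go((-.043,-.042,.16,0),(-.043,-.042,.115,0),(-.043,-.018,.115,0))
b=save("side","s2"); a=cv2.imread("pics/s1.png")[:,:,::-1]
f=lambda i:cv2.resize(i[190:270,160:240],None,fx=4.8,fy=4.8,interpolation=cv2.INTER_CUBIC)
cv2.imwrite("pics/c2.png",np.hstack([f(a),f(b)])[:,:,::-1])
E
```

```text
t 4.73 pos [ 0.4583 -0.079   0.1601] stat [-0.0004 -0.0024  0.1601] F [-0.1  0.2  1. ] w 0.0
(-0.043, -0.042, 0.16, 0) shift mm [-42.6  39.7   0.1] turn [ 0.  0. -0.]
(-0.043, -0.042, 0.115, 0) shift mm [ 0. -0. 45.] turn [0. 0. 0.]
(-0.043, -0.018, 0.115, 0) shift mm [  0. -24.  -0.] turn [0. 0. 0.]
```

View pics/c2.png

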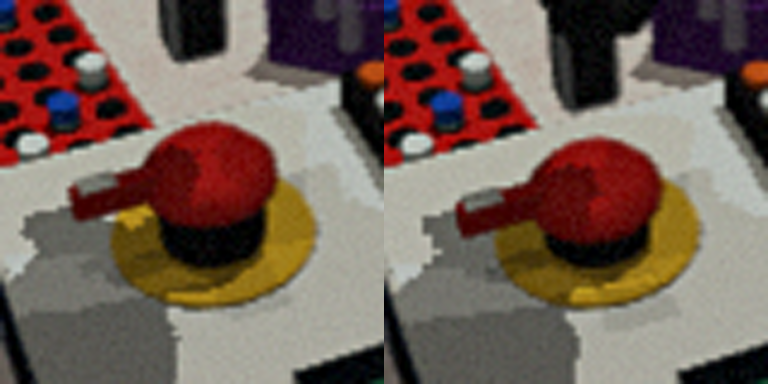

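The head is lower in the second image: the collar is mostly hidden while the fingers are clear, so it is latched. Now to the tab's -y side.

Request:
arm_command(
  targets=[
    [0,-0.021,0.02,0,0,0,0],
    [0,-0.0216,0.0197,0,0,0,0],
    [0,0,0,0.02,0,0,0],
    [0,0,0,0.025,0,0,0],
    [0,0,0,0,0,0,0],
  ],
)

```text
t: 5.2
tcp_pos: [0.4265, -0.1297, 0.1112]
ee_rot: [-3.097, -0.501, 0.013]
contact_force: [-1.8, -0.5, 0.7]
width: -0.0001
```

Request:
arm_command(
  targets=[
    [0,0,-0.006,0,0,0,0],
    [0,0,-0.006,0,0,0,0],
    [0,0,-0.004,0,0,0,0],
    [0,0,0,0,0,0,0],
  ],
)

```text
t: 5.53
tcp_pos: [0.4262, -0.1135, 0.1163]
ee_rot: [3.1, 0.507, 0.002]
contact_force: [-0.3, -0.2, 0.2]
width: -0.0002
```

```bash
python3 - <<'E'
from h import *
c=lambda t,off:(-.043*np.cos(t)-off*np.sin(t), .043*np.sin(t)-off*np.cos(t),.115,-np.degrees(t))
go(*[tuple(np.round(c(t,.016),4)) for t in(0,.12,.24,.36,.48,.6)])
E
```

```text
t 5.53 pos [ 0.4262 -0.1135  0.1163] stat [-0.0417 -0.025   0.1163] F [-0.3 -0.2  0.2] w -0.0
(np.float64(-0.043), np.float64(-0.016), np.float64(0.115), np.float64(-0.0)) shift mm [-1.3 -9.   1.3] turn [ 0.1 -0.1  0.1]
(np.float64(-0.0446), np.float64(-0.0107), np.float64(0.115), np.float64(-6.8755)) shift mm [-1.6 -5.3 -0. ] turn [-0.  -0.   6.9]
(np.float64(-0.0456), np.float64(-0.0053), np.float64(0.115), np.float64(-13.751)) shift mm [-1.6 -5.2 -0. ] turn [ 0.  -0.   6.9]
(np.float64(-0.0459), np.float64(0.0002), np.float64(0.115), np.float64(-20.6265)) shift mm [-1.6 -5.3 -0. ] turn [ 0.  -0.   6.9]
(np.float64(-0.0455), np.float64(0.0057), np.float64(0.115), np.float64(-27.502)) shift mm [-1.6 -5.3 -0. ] turn [ 0.  -0.   6.9]
(np.float64(-0.0445), np.float64(0.0111), np.float64(0.115), np.float64(-34.3775)) shift mm [-1.6 -5.3 -0. ] turn [ 0.  -0.   6.9]
```

Request:
arm_command(
  targets=[
    [0,0,-0.005,0.001,0,0,0],
    [0,0,-0.004,0,0,0,0],
    [0,-0.0016,-0.0053,0,0,0,6.9],
    [0,-0.0016,-0.0053,0,0,0,6.9],
    [0,0,0,0,0,0,0],
  ],
)

```text
t: 5.95
tcp_pos: [0.4168, -0.0962, 0.1146]
ee_rot: [3.139, 0.125, 0.001]
contact_force: [1.3, -0.9, -0.3]
width: -0.0003
```

```bash
python3 - <<'E'
from h import *
go()
b=save("side","s3")
f=lambda i:cv2.resize(i[150:270,140:260],None,fx=4,fy=4,interpolation=cv2.INTER_CUBIC)
cv2.imwrite("pics/c3.png",f(b)[:,:,::-1])
E
```

```text
t 5.95 pos [ 0.4168 -0.0962  0.1146] stat [-0.0451 -0.0056  0.1146] F [ 1.3 -0.9 -0.3] w -0.0
```

View pics/c3.png

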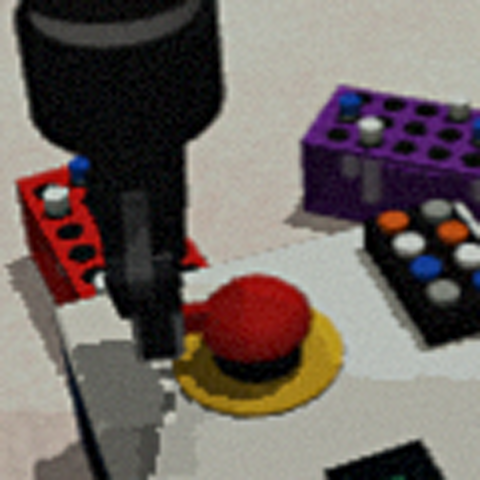

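The fingers are at the tab and the head is still in. I'll continue along the arc.

Request:
arm_command(
  targets=[
    [0,-0.0016,-0.0053,0,0,0,6.9],
    [0,-0.0016,-0.0053,0,0,0,6.9],
    [0,0,0,0,0,0,0],
  ],
)

```text
t: 6.25
tcp_pos: [0.4135, -0.0862, 0.1144]
ee_rot: [3.131, -0.249, -0.0]
contact_force: [-0.7, -1.4, -0.9]
width: -0.0
```

Request:
arm_command(
  targets=[
    [0,-0.0016,-0.0053,0,0,0,6.9],
    [0,-0.0008,-0.0026,0,0,0,3.4],
    [0,0,0,0,0,0,0],
  ],
)

```text
t: 6.5
tcp_pos: [0.4127, -0.0784, 0.1143]
ee_rot: [3.097, -0.525, -0.0]
contact_force: [-1.0, -1.6, 1.0]
width: 0.0
```

```bash
python3 - <<'E'
from h import *
go()
b=save("side","s4")
f=lambda i:cv2.resize(i[150:270,140:260],None,fx=4,fy=4,interpolation=cv2.INTER_CUBIC)
cv2.imwrite("pics/c4.png",f(b)[:,:,::-1])
E
```

```text
t 6.5 pos [ 0.4127 -0.0784  0.1143] stat [-0.0434  0.0126  0.1143] F [-1.  -1.6  1. ] w 0.0
```

View pics/c4.png

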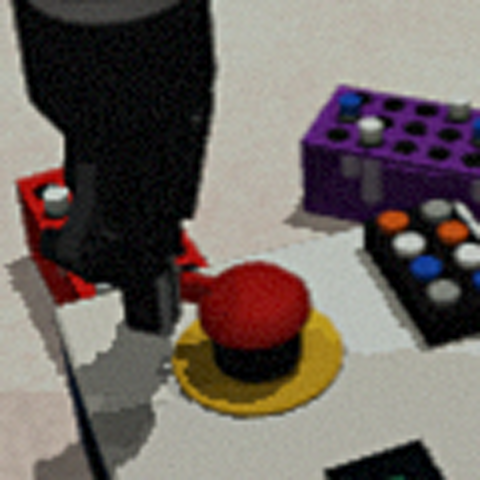

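It popped out: the head is higher and the collar shows again. I'll back out along the arc, then go away and up.

Request:
arm_command(
  targets=[
    [0,0.0008,0.0053,0,0,0,-6.9],
    [0,0.0016,0.0053,0,0,0,-6.9],
    [0,0.0016,0.0053,0,0,0,-6.9],
    [0,0.0016,0.0053,0,0,0,-6.9],
    [0,0.0016,0.006,0,0,0,-6.9],
  ],
)

```text
t: 6.97
tcp_pos: [0.4178, -0.106, 0.1144]
ee_rot: [3.112, 0.427, 0.001]
contact_force: [-0.2, -1.0, -0.3]
width: -0.0002
```

Request:
arm_command(
  targets=[
    [0,0,0.008,0,0,0,0],
    [0,0,0.012,0,0,0,0],
    [0,0,0.005,0,0,0,0],
    [0,0,0,-0.03,0,0,0],
    [0,0,0,-0.03,0,0,0],
  ],
)

```text
t: 7.38
tcp_pos: [0.4223, -0.13, 0.1735]
ee_rot: [-3.112, -0.407, 0.007]
contact_force: [0.4, -0.3, 0.3]
width: 0.0
```

Request:
arm_command(
  targets=[
    [0,0,0.02,-0.03,0,0,0],
    [0,0,0.03,0,0,0,0],
    [0,0,0.03,0,0,0,0],
    [0,0,0,0,0,0,0],
    [0,0,0,0,0,0,0],
  ],
)

```text
t: 7.8
tcp_pos: [0.4445, -0.2087, 0.2041]
ee_rot: [-3.115, -0.404, 0.0]
contact_force: [0.1, 1.1, -0.4]
width: 0.0002
```

```bash
python3 - <<'E'
from h import *
go()
a=save("side","s5");b=save("top","t5");a0=cv2.imread("pics/s0.png")[:,:,::-1]; b0=cv2.imread("pics/t0.png")[:,:,::-1]
f=lambda i:cv2.resize(i[190:300,145:315],None,fx=2.3,fy=2.3,interpolation=cv2.INTER_CUBIC)
g=lambda i:cv2.resize(i[155:290,210:380],None,fx=2.3,fy=2.3,interpolation=cv2.INTER_CUBIC)
cv2.imwrite("pics/c5.png",np.vstack([np.hstack([f(a0),f(a)]),np.hstack([g(b0),g(b)])])[:,:,::-1])
for l in("stop_top","tab","start","jar_mid","rack","tipbox"):
  for n in("side","top"): print(l,n,[np.round(d["box"]).tolist() for d in bot.boxes_of(n,l)][:2])
E
```

```text
t 7.8 pos [ 0.4445 -0.2087  0.2041] stat [-0.0545 -0.121   0.2041] F [ 0.1  1.1 -0.4] w 0.0
stop_top side [[174.0, 219.0, 220.0, 236.0]]
stop_top top [[295.0, 220.0, 313.0, 250.0]]
tab side [[173.0, 216.0, 218.0, 239.0]]
tab top [[294.0, 219.0, 314.0, 250.0]]
start side [[196.0, 279.0, 211.0, 296.0]]
start top [[350.0, 226.0, 354.0, 235.0], [259.0, 163.0, 364.0, 269.0]]
jar_mid side [[268.0, 236.0, 292.0, 265.0]]
jar_mid top [[260.0, 158.0, 366.0, 266.0], [318.0, 175.0, 336.0, 189.0]]
rack side [[217.0, 172.0, 281.0, 218.0]]
rack top [[211.0, 241.0, 279.0, 289.0], [192.0, 162.0, 238.0, 225.0]]
tipbox side [[215.0, 318.0, 303.0, 384.0]]
tipbox top [[359.0, 184.0, 404.0, 222.0]]
```

View pics/c5.png

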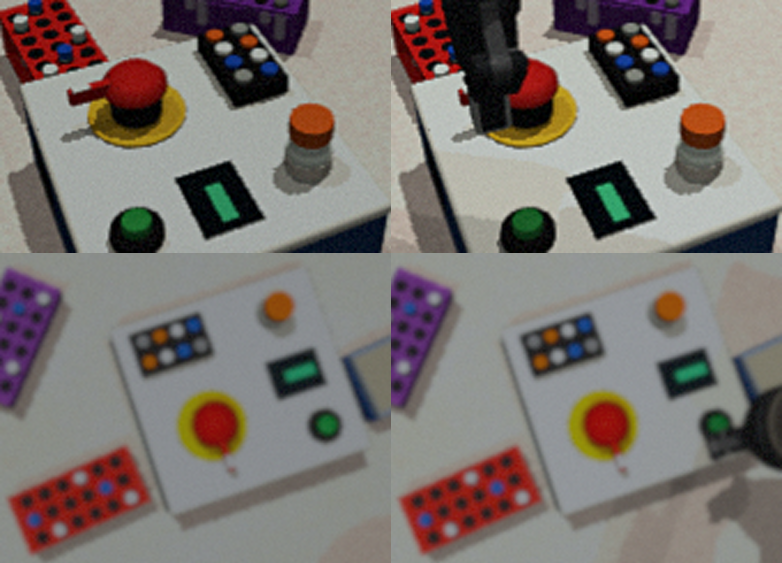

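The after images match the initial ones: the stop is out, the tab is back at the front, the green button is out and nothing has moved. The robot is clear, so I'm handing in.

```bash
python3 -c "
from h import bot
print(bot.close_job())"
```

```text
the job is handed in; nothing more can be done
None
```

The stop button check is done and handed in at about 8.5 s of the 38 s allowed.

- **Press:** I pressed the red stop in with shut fingertips, to about 9.4 mm with readings of no more than about 7 N. After I lifted the fingers off, the picture showed it staying in by itself.
- **Release:** I pushed the tab clockwise along an arc to roughly 0.6 rad, judged from the fingertip position. The button popped out, and I backed the fingers out along the same arc.
- **Last checks:** Before and after pictures from both cameras match. The stop is out, the tab is back at the front and the green button is out. The jar, rack and tip box have not visibly moved. The fingers were clear at z = 0.204 m, with force readings at noise level.
- **Checks that disagreed:** The trained networks put a few boxes on the wrong thing, such as the purple rack or the whole deck, so I relied on the pictures instead. The push on the tab read only about 1–2 N, close to the sensor noise. The evidence for the twist is therefore the pictures and the pop-out, not the force reading. The hand-in gave no verdict.

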